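# Find the rocking corner of a pump base and push its shim tight

### The arm

A 6-joint arm with a two-finger parallel gripper is mounted at the origin on the work surface. World frame = base frame: x ahead of the robot, y to its left, z up, the work surface at z = 0. Lengths are in m, angles in rad, forces in N, time in s.
With the tool pointing down it reaches from about 0.425 to 0.95 m from the base axis. Payload 3.5 kg.
Tool frame: the origin (TCP) lies at the very end of the fingers, on their centre line; the grasp point (between the pads) lies ctrl.tcp_to_grasp behind it (ctrl.tcp_to_grasp is the distance from the TCP to the grasp point, in m); z points along the fingers, y is the line along which they close (so a half turn about z gives the same grasp; the last joint's range is limited). The gripper opens to 85 mm and grips with 20 to 120 N. Pads are 22 mm wide; open, the fingers measure 114 mm over their backs; the gripper's body (76 mm by 85 mm) begins 54 mm behind the grasp point. The pads swing forward as they close: fully open they stand 13 mm farther back than shut.
Start: joints at [1.01, 0.286, 1.577, -0, 1.279, -0.15], TCP at [0.27, 0.619, 0.231] pointing down, gripper open.
Joint ranges: [-2.77, 2.77], [-0.9, 2.22], [0.21, 2.48], [-1.53, 4.67], [0.24, 2.81], [-2.84, 2.84]. Speed limits (rad/s): [2.79, 2.79, 3.14, 3.14, 3.14, 3.14].

### API

Orientations are given as a unit quaternion [x, y, z, w].
In Python, from plant import ctrl gives the robot as it stands.
- The arm moves only by the shell command python3 -m inch 'ROWS' [FORCE]. ROWS is JSON, a list of rows, each an object with "slide": the shift along the tool's x, y, z in cm, a list of three; "turn": the turn about the tool's z in rad; "grip": the finger opening in cm, from 0 to 8.54. A call has 1 to 20 rows; each row is the pose to reach, as a shift and turn from the pose commanded when the call began, along the tool's axes at that moment; what a row does not reach only later rows make up. A row lasts 1/10 s, in which the tool goes at most 50 mm and 8.59 degrees, less where a joint would pass 70% of its speed; a pose out of reach is approached as far as the arm can. A call with a gripper value outside its range is refused whole. The fingers move at their own pace and stop on an object; FORCE is the grip in N (left out, the last holds). Time passes only in rows, so rows that repeat a pose let the fingers close. It gives the time, the measured TCP pose, the force, the opening and the grip force at its end, in the units of the state.
- ctrl.get_state(): the state, without advancing time (a new reading comes with each control period).
- ctrl.read_camera(name): name is "side" or "top" or "wrist"; returns (picture, depth): 420x560x3 uint8, red, green, blue; 420x560 float32, m along the optical axis (not along the pixel's ray), 0 where there is no reading.
- ctrl.camera_info(name): a dict with "K" (3x3 intrinsics, pixels), "camera_from_world" (4x4, takes a point from world to camera coordinates); the wrist camera has in their place "T_tool_cam" (4x4, takes a point from camera to tool coordinates, whose origin is the TCP and whose axes are the flange's). Camera axes: x right, y down, z forward; pixel columns grow to the right and rows downward; lengths in m; the calibration is good to about 2 mm. A picture is of the moment at which its call begins: read the wrist's pose just before it. camera_info takes no time and is no camera call.
- ctrl.sign_off(): hands the job in; it is judged then, once.
The state is a dict: "time": time; "qpos": joint angles; "dq": joint speeds; "joint_efforts": joint torques, N m; "eef_pos": TCP position; "tcp_rot": TCP orientation; "contact_force": force on the tool from outside, world axes, zero at the start; "wrist_torque": the same for the moment, N m; "opening": opening from 0.0 (shut) to 1.0 (fully open); "finger_force": force on a finger pad.
Only numpy, scipy, OpenCV 4.12 (cv2) and the standard library are available. Lean on these libraries where they do the work, as an engineer would, in place of code of your own. Each camera call takes 0.05 s, during which the arm holds its last target. There are 200 camera calls.

### The job

The pump's red base plate rocks on one corner: press down on the corners with a fingertip to find the one that gives, then push that corner's brass taper shim straight in under the plate until it is tight, without jacking the plate up. Then press that corner firmly once more to prove that it no longer rocks. Pick nothing up, and leave the other three shims and the tools where they are.

Things in the scene. Friction and masses are not known exactly. Their poses are not given: they have to be found in the camera images.
- bed: the dark steel sub-base, a fixed slab 340 (x) by 290 (y) by 14 mm, origin at the centre of its underside; x along the plate's long side, y across it. Near/far mean -x/+x and left/right +y/-y in this frame. It is turned by up to 20 degrees. A low lug (top 30 mm above the bench) at the middle of each long side keeps the plate from sliding sideways.
- plate: the red steel base plate, loose, 200 (x) by 140 (y) by 12 mm, 3.4 kg with the blue pump bolted along its middle (within 40 mm of the plate's x axis, up to 80 mm above the plate). It rests on four hidden 6 mm seats near its corners: its level top is 32 mm above the bench, and a 6 mm slot stays open round its edge above the bed. Origin at the centre of its underside, axes as the bed's
- corner_nl (a point): the spot to press at the plate's near left corner: on its top face, 16 mm in from both edges; axes as the plate's. A sound corner does not give. The one rocking corner has only rubber under it: at some 6 to 10 N it dips 4 to 5 mm until it bottoms, and it comes back up when let go
- corner_nr (a point): the spot to press at the plate's near right corner: on its top face, 16 mm in from both edges; axes as the plate's. A sound corner does not give. The one rocking corner has only rubber under it: at some 6 to 10 N it dips 4 to 5 mm until it bottoms, and it comes back up when let go
- corner_fl (a point): the spot to press at the plate's far left corner: on its top face, 16 mm in from both edges; axes as the plate's. A sound corner does not give. The one rocking corner has only rubber under it: at some 6 to 10 N it dips 4 to 5 mm until it bottoms, and it comes back up when let go
- corner_fr (a point): the spot to press at the plate's far right corner: on its top face, 16 mm in from both edges; axes as the plate's. A sound corner does not give. The one rocking corner has only rubber under it: at some 6 to 10 N it dips 4 to 5 mm until it bottoms, and it comes back up when let go
- shim_nl: brass taper shim of the near left corner, loose, 90 g, 26 mm wide, 50 mm long, lying on the bed between two 3 mm rails, before the plate's left edge, nose towards the plate. 3.5 mm thick at the nose, 9 mm after 44 mm, then a 6 mm thick upturned head, 24 mm high. Origin at the centre of its underside, 14 mm above the bench; its y axis points from nose to head. Its nose starts 4 to 16 mm outside the plate's edge
- shim_nr: brass taper shim of the near right corner, loose, 90 g, 26 mm wide, 50 mm long, lying on the bed between two 3 mm rails, before the plate's right edge, nose towards the plate. 3.5 mm thick at the nose, 9 mm after 44 mm, then a 6 mm thick upturned head, 24 mm high. Origin at the centre of its underside, 14 mm above the bench; its y axis points from nose to head. Its nose starts 4 to 16 mm outside the plate's edge
- shim_fl: brass taper shim of the far left corner, loose, 90 g, 26 mm wide, 50 mm long, lying on the bed between two 3 mm rails, before the plate's left edge, nose towards the plate. 3.5 mm thick at the nose, 9 mm after 44 mm, then a 6 mm thick upturned head, 24 mm high. Origin at the centre of its underside, 14 mm above the bench; its y axis points from nose to head. Its nose starts 4 to 16 mm outside the plate's edge
- shim_fr: brass taper shim of the far right corner, loose, 90 g, 26 mm wide, 50 mm long, lying on the bed between two 3 mm rails, before the plate's right edge, nose towards the plate. 3.5 mm thick at the nose, 9 mm after 44 mm, then a 6 mm thick upturned head, 24 mm high. Origin at the centre of its underside, 14 mm above the bench; its y axis points from nose to head. Its nose starts 4 to 16 mm outside the plate's edge
- head_nl (a point): high on the outer face (14 mm above the bed) of the near left shim's head, where a fingertip pushes it along its -y; 28 mm above the bench, y outwards. At the rocking corner the nose goes some 20 mm in under the plate, and the shim is tight when 8 to 12 N moves it no further; much more jacks the plate up. At a sound corner a hidden packer stops it 8 mm in
- head_nr (a point): high on the outer face (14 mm above the bed) of the near right shim's head, where a fingertip pushes it along its -y; 28 mm above the bench, y outwards. At the rocking corner the nose goes some 20 mm in under the plate, and the shim is tight when 8 to 12 N moves it no further; much more jacks the plate up. At a sound corner a hidden packer stops it 8 mm in
- head_fl (a point): high on the outer face (14 mm above the bed) of the far left shim's head, where a fingertip pushes it along its -y; 28 mm above the bench, y outwards. At the rocking corner the nose goes some 20 mm in under the plate, and the shim is tight when 8 to 12 N moves it no further; much more jacks the plate up. At a sound corner a hidden packer stops it 8 mm in
- head_fr (a point): high on the outer face (14 mm above the bed) of the far right shim's head, where a fingertip pushes it along its -y; 28 mm above the bench, y outwards. At the rocking corner the nose goes some 20 mm in under the plate, and the shim is tight when 8 to 12 N moves it no further; much more jacks the plate up. At a sound corner a hidden packer stops it 8 mm in
- feeler: a folded feeler gauge 24 x 100 x 13 mm, lying on the near end of the bed; to be left alone; origin at the middle of its underside
- socket: a steel socket 30 mm in diameter, 34 mm high, standing on the far end of the bed; to be left alone; origin at the middle of its underside
- wrench: a steel spanner 240 mm long lying on the bench to the right; to be left alone
- hammer: a hammer lying on the bench to the left; to be left alone
- grease: a green can 74 mm in diameter, 110 mm high, on the bench to the left; to be left alone; origin at the middle of its underside
- tape: a yellow roll of tape 100 mm in diameter, 36 mm high, on the bench to the right; to be left alone; origin at the middle of its underside
- block: a wooden block 110 x 70 x 55 mm on the bench, far to the right; to be left alone; origin at the middle of its underside
Not all that is in view belongs to the job. What is shaped like the shim_fl but blue or turquoise is not meant.

How it is judged:
By the outcome, as a careful person would: the job done as asked, in the order asked, and still so for the second after the job is handed in, with the robot touching nothing.
It also fails if it takes over 67 s, if anything falls off the work surface, if the arm or the gripper's body presses on something with over 40 N, if the wrist force passes 120 N, or if a joint passes its speed limit or range.

## Working session

There is one attempt and no reset: what is moved stays moved. The work goes in short steps, Python scripts to look and compute and a shell command to move; the robot and the scene stay as the last step left them, time stands still between calls to the robot, and variables do not carry over. Pictures are saved under pics/ and viewed, at most 10 in all, crops included, and the job is handed in when it is done.

```bash
ls; mkdir -p pics; python3 - <<'E'
from plant import ctrl
import cv2,numpy as np
s=ctrl.get_state();print({k:np.round(v,3).tolist() for k,v in s.items()},ctrl.tcp_to_grasp)
for n in("top","side"):
    p,d=ctrl.read_camera(n);cv2.imwrite(f"pics/{n}0.png",p[...,::-1]);np.savez(f"{n}0.npz",p=p,d=d)
    print(n,{k:np.round(v,3).tolist() for k,v in ctrl.camera_info(n).items()})
E
```

```text
pics
{'time': 0.0, 'qpos': [1.01, 0.287, 1.578, -0.0, 1.279, -0.15], 'dq': [-0.001, 0.0, 0.0, -0.001, 0.001, -0.0], 'joint_efforts': [0.001, -40.599, -29.262, -0.0, 0.006, -0.0], 'eef_pos': [0.269, 0.618, 0.23], 'tcp_rot': [0.204, 0.979, -0.001, -0.0], 'contact_force': [-0.695, -0.605, 0.536], 'wrist_torque': [0.056, 0.009, 0.043], 'finger_force': 0.0, 'opening': 0.999} 0.0187
top {'K': [[502.254, 0.0, 290.475], [0.0, 502.254, 210.216], [0.0, 0.0, 1.0]], 'camera_from_world': [[0.073, -0.997, 0.005, -0.093], [-0.97, -0.072, -0.232, 0.554], [0.232, 0.012, -0.973, 1.5], [0.0, 0.0, 0.0, 1.0]]}
side {'K': [[400.919, 0.0, 284.105], [0.0, 400.919, 207.686], [0.0, 0.0, 1.0]], 'camera_from_world': [[0.903, -0.429, 0.005, -0.505], [-0.267, -0.571, -0.776, 0.151], [0.336, 0.7, -0.63, 1.305], [0.0, 0.0, 0.0, 1.0]]}
```

View pics/top0.png

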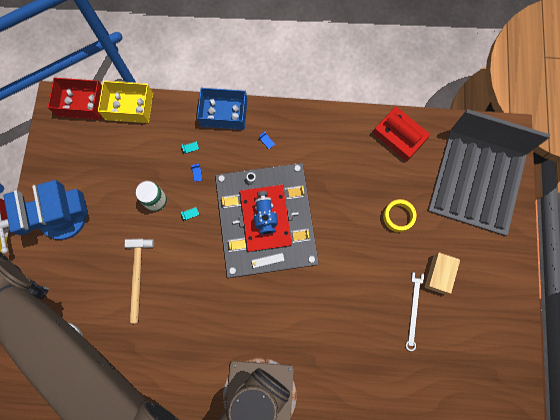

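View pics/side0.png

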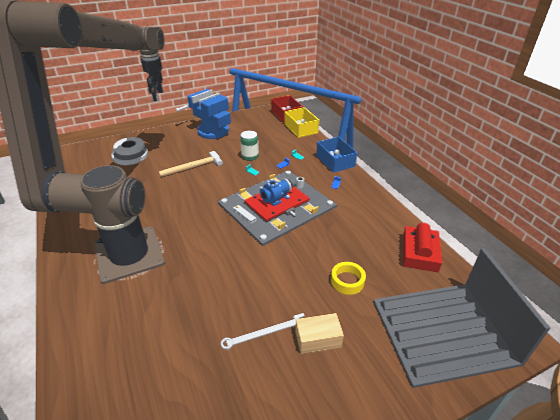

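The top view shows the bed at about (268,220), with the red plate at (266,217). The four brass shims are fl (231,202), fr (296,191), nl (237,244) and nr (299,236). Possible mix-ups are the turquoise pieces (190,147) and (190,213), the blue pieces (267,140) and (197,172), the red tray and red tool, and the yellow tape. I choose the brass shims on the bed beside the red plate.

```bash
cat > h.py <<'E'
from plant import ctrl
import cv2,numpy as np
from scipy.spatial.transform import Rotation as R
def cam(n,s=None):
    c=ctrl.camera_info(n);K=np.array(c["K"])
    if n=="wrist":
        T=np.eye(4);T[:3,:3]=R.from_quat(s["tcp_rot"]).as_matrix();T[:3,3]=s["eef_pos"]
        return K,T@np.array(c["T_tool_cam"])
    return K,np.linalg.inv(np.array(c["camera_from_world"]))
def ray(uv,z,K,T):
    uv=np.atleast_2d(uv).astype(float)
    r=np.c_[uv,np.ones(len(uv))]@np.linalg.inv(K).T@T[:3,:3].T
    o=T[:3,3];return o+r*((z-o[2])/r[:,2])[:,None]
def hsv(p):return cv2.cvtColor(p,cv2.COLOR_RGB2HSV)
def red(p):
    h=hsv(p);return (((h[...,0]<8)|(h[...,0]>172))&(h[...,1]>150)&(h[...,2]>70)).astype(np.uint8)
def brass(p):
    h=hsv(p);return ((h[...,0]>15)&(h[...,0]<32)&(h[...,1]>90)&(h[...,2]>110)).astype(np.uint8)
E
python3 - <<'E'
from h import *
f=np.load("top0.npz");p=f["p"];K,T=cam("top")
m=red(p);m[:170]=0;m[270:]=0;m[:,:220]=0;m[:,320:]=0
v,u=np.nonzero(m);P=ray(np.c_[u,v],.032,K,T)[:,:2]
r=cv2.minAreaRect((P*1000).astype(np.float32));print(r,cv2.boxPoints(r))
m=brass(p);n,l,st,c=cv2.connectedComponentsWithStats(m)
for i in range(1,n):
    if st[i,4]>15 and 215<c[i,0]<320 and 160<c[i,1]<280:print(c[i],st[i,4],ray(c[i],.022,K,T))
cv2.imwrite("pics/crop.png",cv2.resize(p[155:285,205:330,::-1],None,fx=4.5,fy=4.5,interpolation=cv2.INTER_CUBIC))
E
```

```text
((539.35302734375, 26.344078063964844), (200.29766845703125, 140.11297607421875), 12.437674522399902) [[426.46603   73.1866  ]
 [456.64316  -63.638046]
 [652.24     -20.498444]
 [622.06287  116.3262  ]]
[302.625 189.   ] 16 [[ 0.64358445 -0.08564469  0.022     ]]
[294.06 191.98] 100 [[ 0.63154354 -0.05868744  0.022     ]]
[229.74045802 200.90076336] 131 [[0.58650844 0.14565216 0.022     ]]
[299.01869159 235.45794393] 107 [[ 0.49019714 -0.08451532  0.022     ]]
[236.74452555 244.24087591] 137 [[0.44766347 0.1094149  0.022     ]]
```

View pics/crop.png

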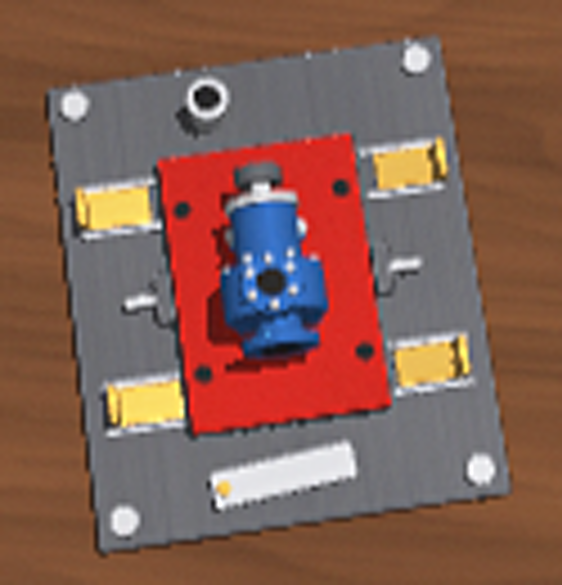

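The crop confirms the choice: the red plate with four brass shims, heads pointing outward. In the crop they sit at fl (115,208), fr (410,165), nl (147,403) and nr (432,362). Next I check pump clearance for the gripper body and work out the targets.

```bash
cat >> h.py <<'E'
c0=np.array([.5394,.0263]);yaw=np.deg2rad(12.44)
A=np.array([[np.cos(yaw),-np.sin(yaw)],[np.sin(yaw),np.cos(yaw)]])
def loc(P):return (np.asarray(P)[...,:2]-c0)@A
def wor(L):return c0+np.asarray(L)@A.T
def go(L,z,toolyaw=None):
    """slide (cm) and turn to reach plate-frame xy (m), z"""
    s=ctrl.get_state();M=R.from_quat(s["tcp_rot"]).as_matrix()
    d=np.r_[wor(L),z]-s["eef_pos"];ty=np.arctan2(M[1,0],M[0,0])
    t=None if toolyaw is None else -((toolyaw-ty+np.pi)%(2*np.pi)-np.pi)
    return np.round(M.T@d*100,2),None if t is None else round(t,3)
def st():
    s=ctrl.get_state();return round(s["time"],2),np.round(np.r_[loc(s["eef_pos"]),s["eef_pos"][2]]*1000,1),np.round(s["contact_force"],1)
E
python3 - <<'E'
from h import *
for n in("top","side"):
    f=np.load(n+"0.npz");d=f["d"];K,T=cam(n)
    v,u=np.mgrid[:420,:560];P=np.stack([(u-K[0,2])/K[0,0]*d,(v-K[1,2])/K[1,1]*d,d],-1)[d>0]@T[:3,:3].T+T[:3,3]
    L=loc(P);z=P[:,2]
    for x in range(-120,121,20):
        k=(abs(L[:,0]*1000-x)<10)&(abs(L[:,1])<.055)&(z<.16)
        kk=k&(z>.06)
        print(n,x,np.round(np.percentile(z[k],98)*1000), np.round(L[kk,1].min()*1000) if kk.any() else '',np.round(L[kk,1].max()*1000) if kk.any() else '')
f=np.load("top0.npz");K,T=cam("top");m=brass(f["p"]);v,u=np.nonzero(m);L=loc(ray(np.c_[u,v],.024,K,T))*1000
for sx in(-1,1):
  for sy in(-1,1):
    k=(abs(L[:,0]*sx-75)<30)&(L[:,1]*sy>65)&(L[:,1]*sy<145);q=L[k];print(sx,sy,q.min(0),q.max(0),q.mean(0))
for y in(0,90,180,-90):print(y,go([-.084,.054],.12,yaw+np.deg2rad(y)))
print(st())
E
```

```text
top -120 31.0  
top -100 36.0  
top -80 37.0  
top -60 101.0 -25.0 25.0
top -40 114.0 -34.0 35.0
top -20 117.0 -35.0 36.0
top 0 116.0 -35.0 34.0
top 20 99.0 -22.0 22.0
top 40 100.0 -23.0 25.0
top 60 92.0 -16.0 16.0
top 80 85.0 -11.0 11.0
top 100 35.0  
top 120 51.0  
side -120 32.0  
side -100 36.0  
side -80 38.0  
side -60 100.0 -27.0 27.0
side -40 114.0 -39.0 32.0
side -20 117.0 -39.0 22.0
side 0 118.0 -38.0 19.0
side 20 97.0 -27.0 15.0
side 40 101.0 -28.0 18.0
side 60 95.0 -23.0 13.0
side 80 89.0 -16.0 -0.0
side 100 37.0  
side 120 52.0  
-1 -1 [ -85.33002444 -128.51784603] [-58.50164201 -77.01939488] [ -71.8973938  -100.98339578]
-1 1 [-85.38687149  74.55972387] [-58.27844675 126.27836846] [-72.03308693 100.76441331]
1 -1 [  57.85506502 -134.51265768] [ 90.67395647 -82.87539986] [  71.95459503 -106.72368485]
1 1 [57.63775509 80.0125113 ] [ 87.60848095 132.00488546] [ 71.175053   106.23533879]
0 (array([-38.44, -44.03,  11.09]), np.float64(2.514))
90 (array([-38.44, -44.03,  11.09]), np.float64(0.943))
180 (array([-38.44, -44.03,  11.09]), np.float64(-0.628))
-90 (array([-38.44, -44.03,  11.09]), np.float64(-2.199))
(0.1, array([-136.3,  636.3,  230. ]), array([ 0.6,  0.3, -0.3]))
```

```bash
python3 - <<'E'
from h import *
for n in("top","side"):
    f=np.load(n+"0.npz");d=f["d"];K,T=cam(n)
    v,u=np.mgrid[:420,:560];P=np.stack([(u-K[0,2])/K[0,0]*d,(v-K[1,2])/K[1,1]*d,d],-1)[d>0]@T[:3,:3].T+T[:3,3]
    L=loc(P)*1000;z=P[:,2]*1000
    for x in list(range(-72,-30,4))+list(range(32,60,6)):
        k=(abs(L[:,0]-x)<3)&(abs(L[:,1])<50)&(z<160)
        print(n,x,[int(z[k&(abs(L[:,1]-y)<4)].max(initial=0)) for y in(-36,-28,-20,-12,0,12,20,28,36)])
E
```

```text
top -72 [34, 37, 33, 39, 32, 36, 36, 33, 32]
top -68 [38, 36, 32, 36, 37, 36, 36, 33, 33]
top -64 [35, 36, 35, 36, 37, 36, 35, 36, 33]
top -60 [35, 76, 81, 87, 97, 98, 77, 87, 36]
top -56 [32, 80, 93, 96, 102, 100, 95, 88, 36]
top -52 [33, 76, 94, 96, 101, 101, 98, 83, 34]
top -48 [33, 30, 94, 96, 91, 0, 0, 30, 32]
top -44 [29, 32, 0, 87, 89, 86, 0, 31, 34]
top -40 [29, 66, 71, 93, 111, 108, 100, 91, 36]
top -36 [78, 96, 103, 117, 118, 110, 106, 95, 86]
top -32 [83, 98, 107, 113, 118, 114, 105, 98, 88]
top 32 [33, 45, 87, 94, 99, 97, 89, 47, 32]
top 38 [36, 36, 96, 98, 99, 98, 90, 81, 39]
top 44 [33, 34, 89, 97, 102, 97, 97, 84, 34]
top 50 [30, 39, 80, 0, 0, 0, 88, 30, 31]
top 56 [37, 40, 0, 93, 87, 78, 81, 37, 32]
side -72 [38, 34, 34, 38, 35, 34, 39, 35, 36]
side -68 [38, 33, 34, 31, 34, 34, 39, 35, 36]
side -64 [34, 38, 34, 37, 33, 34, 33, 35, 32]
side -60 [34, 33, 94, 37, 75, 34, 34, 35, 31]
side -56 [36, 91, 95, 99, 101, 99, 95, 86, 33]
side -52 [36, 93, 96, 100, 101, 99, 95, 86, 37]
side -48 [33, 93, 96, 100, 101, 35, 38, 58, 35]
side -44 [36, 34, 88, 98, 0, 34, 0, 0, 33]
side -40 [36, 36, 78, 88, 108, 28, 0, 0, 31]
side -36 [99, 95, 105, 114, 108, 113, 101, 88, 0]
side -32 [99, 97, 105, 117, 115, 114, 104, 88, 90]
side 32 [35, 76, 88, 96, 98, 95, 0, 0, 0]
side 38 [36, 44, 91, 97, 99, 96, 0, 0, 0]
side 44 [35, 89, 99, 104, 100, 0, 92, 0, 0]
side 50 [33, 69, 91, 96, 101, 99, 0, 0, 0]
side 56 [33, 34, 35, 90, 33, 0, 0, 0, 0]
```

```bash
python3 -m inch '[{"slide":[-4.5,-5,-2],"turn":0.1,"grip":0},{"slide":[-9,-10,-2],"turn":0.25,"grip":0},{"slide":[-13.5,-15,-2],"turn":0.4,"grip":0},{"slide":[-18,-20,0],"turn":0.5,"grip":0},{"slide":[-22,-24,0],"turn":0.6,"grip":0},{"slide":[-26,-28,0],"turn":0.7,"grip":0},{"slide":[-30,-32,0],"turn":0.83,"grip":0},{"slide":[-34,-37,0],"turn":0.943,"grip":0},{"slide":[-38.4,-40.5,0],"turn":0.943,"grip":0},{"slide":[-38.4,-44,0],"turn":0.943,"grip":0},{"slide":[-38.4,-44,2],"turn":0.943,"grip":0},{"slide":[-38.4,-44,4],"turn":0.943,"grip":0},{"slide":[-38.4,-44,4],"turn":0.943,"grip":0}]' 40; python3 -c "
from h import *
print(st(),go([-.088,.058],.05,yaw+np.pi/2))
s=ctrl.get_state();p,d=ctrl.read_camera('wrist');cv2.imwrite('pics/w.png',p[...,::-1]);np.savez('w.npz',p=p,d=d,pos=s['eef_pos'],rot=s['tcp_rot'])"
```

```text
time: 1.4
eef_pos: [0.4439, 0.0584, 0.1873]
tcp_rot: [0.629, 0.778, -0.002, -0.003]
contact_force: [-0.2, 0.9, -1.1]
opening: 0.0
finger_force: 0.0
(1.4, array([-86.3,  51.9, 187.3]), array([-0.2,  0.9, -1.1])) (array([ 0.59, -0.07, 13.73]), np.float64(-0.007))
```

View pics/w.png

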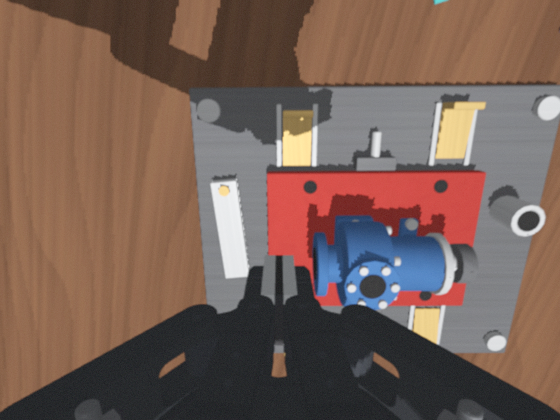

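The wrist view shows the red plate's left edge at row 172, from nl corner (267,172) to fl corner (484,172). The shut fingertip is at about (280,260), over the near left corner area. I'll cross-check the plate pose, then go down to the corner.

```bash
python3 -c "
from h import *
f=np.load('w.npz');K,T=cam('wrist',dict(eef_pos=f['pos'],tcp_rot=f['rot']))
print(loc(ray([[267.5,171.5],[483.5,171.5],[466,306]],.032,K,T))*1000)
"; python3 -m inch '[{"slide":[0.3,0,5],"turn":0},{"slide":[0.5,0,10],"turn":0},{"slide":[0.5,0,13],"turn":0},{"slide":[0.5,0,14.5],"turn":0},{"slide":[0.5,0,15],"turn":0},{"slide":[0.5,0,15],"turn":0}]'; python3 -c "from h import *;print(st())"
```

```text
[[-97.98073609  69.89858167]
 [ 98.36895824  68.75085017]
 [105.19135902 -72.12955707]]
(1.45, array([-85.4,  53.6, 188.9]), array([0.2, 0.3, 0.4]))$[0]: bad value
```

```bash
python3 -m inch '[{"slide":[0.3,-0.2,5],"turn":0,"grip":0},{"slide":[0.4,-0.2,10],"turn":0,"grip":0},{"slide":[0.4,-0.2,13],"turn":0,"grip":0},{"slide":[0.4,-0.2,14.8],"turn":0,"grip":0},{"slide":[0.4,-0.2,15],"turn":0,"grip":0},{"slide":[0.4,-0.2,15],"turn":0,"grip":0}]'; python3 -c "from h import *;print(st())"; python3 -m inch '[{"slide":[0,0,0.2],"turn":0,"grip":0},{"slide":[0,0,0.4],"turn":0,"grip":0},{"slide":[0,0,0.4],"turn":0,"grip":0}]';python3 -c "from h import *;print(st())"
```

```text
time: 2.05
eef_pos: [0.4433, 0.0664, 0.0418]
tcp_rot: [0.626, 0.78, 0.0, 0.0]
contact_force: [0.5, 0.5, 0.1]
opening: 0.0
finger_force: 0.0
(2.05, array([-85.2,  59.8,  41.8]), array([0.5, 0.5, 0.1]))
time: 2.35
eef_pos: [0.4437, 0.0656, 0.0381]
tcp_rot: [0.626, 0.78, 0.0, 0.001]
contact_force: [-0.2, -0.8, -0.2]
opening: -0.002
finger_force: 0.0
(2.35, array([-85. ,  59. ,  38.1]), array([-0.2, -0.8, -0.2]))
```

```bash
python3 -m inch '[{"slide":[-0.2,-0.1,0.2],"turn":0,"grip":0},{"slide":[-0.2,-0.1,0.4],"turn":0,"grip":0},{"slide":[-0.2,-0.1,0.5],"turn":0,"grip":0},{"slide":[-0.2,-0.1,0.5],"turn":0,"grip":0}]';for i in 1 2 3; do :; done; python3 -m inch '[{"slide":[0,0,0.05],"turn":0,"grip":0},{"slide":[0,0,0.1],"turn":0,"grip":0},{"slide":[0,0,0.1],"turn":0,"grip":0}]'; python3 -m inch '[{"slide":[0,0,0.05],"turn":0,"grip":0},{"slide":[0,0,0.1],"turn":0,"grip":0},{"slide":[0,0,0.1],"turn":0,"grip":0}]'
```

```text
time: 2.75
eef_pos: [0.4424, 0.0633, 0.0322]
tcp_rot: [0.626, 0.779, -0.0, -0.0]
contact_force: [1.1, 0.4, 0.6]
opening: 0.001
finger_force: 0.0
time: 3.05
eef_pos: [0.4425, 0.0634, 0.032]
tcp_rot: [0.626, 0.78, -0.0, -0.0]
contact_force: [-4.0, 0.3, 6.0]
opening: -0.001
finger_force: 3.1
time: 3.35
eef_pos: [0.4426, 0.0634, 0.032]
tcp_rot: [0.626, 0.78, -0.001, -0.001]
contact_force: [-6.0, 0.1, 13.6]
opening: -0.0
finger_force: 6.8
```

Near left is sound: 13.6 N with no dip. Next is near right.

```bash
python3 -m inch '[{"slide":[0,0,-2],"turn":0,"grip":0},{"slide":[-2,0,-3.5],"turn":0,"grip":0},{"slide":[-6,0,-3.5],"turn":0,"grip":0},{"slide":[-10,0,-3.5],"turn":0,"grip":0},{"slide":[-11.3,0,-3],"turn":0,"grip":0},{"slide":[-11.3,0,-1],"turn":0,"grip":0},{"slide":[-11.3,0,-0.3],"turn":0,"grip":0},{"slide":[-11.3,0,-0.3],"turn":0,"grip":0}]'; python3 -m inch '[{"slide":[0,0,0.1],"turn":0,"grip":0},{"slide":[0,0,0.2],"turn":0,"grip":0},{"slide":[0,0,0.2],"turn":0,"grip":0}]'; python3 -m inch '[{"slide":[0,0,0.05],"turn":0,"grip":0},{"slide":[0,0,0.1],"turn":0,"grip":0},{"slide":[0,0,0.1],"turn":0,"grip":0}]';python3 -c "from h import *;print(st())"
```

```text
time: 4.15
eef_pos: [0.4662, -0.0464, 0.0327]
tcp_rot: [0.626, 0.78, -0.0, -0.001]
contact_force: [0.8, -0.7, -0.4]
opening: -0.003
finger_force: 0.0
time: 4.45
eef_pos: [0.4666, -0.0463, 0.032]
tcp_rot: [0.626, 0.78, -0.0, -0.001]
contact_force: [-3.6, -0.2, 5.8]
opening: -0.002
finger_force: 3.4
time: 4.75
eef_pos: [0.4666, -0.0463, 0.032]
tcp_rot: [0.626, 0.78, -0.001, -0.001]
contact_force: [-5.7, 2.1, 12.9]
opening: 0.001
finger_force: 6.8
(4.75, array([-86.7, -55.2,  32. ]), array([-5.7,  2.1, 12.9]))
```

Near right is sound too. Far right next.

```bash
python3 -m inch '[{"slide":[0,0,-2],"turn":0,"grip":0},{"slide":[0,1,-4],"turn":0,"grip":0},{"slide":[0,5,-4],"turn":0,"grip":0},{"slide":[0,9,-4],"turn":0,"grip":0},{"slide":[0,13,-4],"turn":0,"grip":0},{"slide":[0,16,-4],"turn":0,"grip":0},{"slide":[0,17.3,-3],"turn":0,"grip":0},{"slide":[0,17.3,-1],"turn":0,"grip":0},{"slide":[0,17.3,-0.3],"turn":0,"grip":0},{"slide":[0,17.3,-0.3],"turn":0,"grip":0}]'; python3 -m inch '[{"slide":[0,0,0.1],"turn":0,"grip":0},{"slide":[0,0,0.2],"turn":0,"grip":0},{"slide":[0,0,0.2],"turn":0,"grip":0}]'; python3 -m inch '[{"slide":[0,0,0.05],"turn":0,"grip":0},{"slide":[0,0,0.1],"turn":0,"grip":0},{"slide":[0,0,0.1],"turn":0,"grip":0}]';python3 -c "from h import *;print(st())"
```

```text
time: 5.75
eef_pos: [0.6352, -0.009, 0.0329]
tcp_rot: [0.626, 0.78, -0.0, -0.001]
contact_force: [0.7, 0.4, 0.1]
opening: 0.0
finger_force: 0.0
time: 6.05
eef_pos: [0.6355, -0.0093, 0.0321]
tcp_rot: [0.626, 0.78, -0.0, -0.0]
contact_force: [-2.7, 1.9, 5.5]
opening: -0.004
finger_force: 2.4
time: 6.35
eef_pos: [0.6355, -0.0093, 0.0321]
tcp_rot: [0.626, 0.78, -0.0, -0.001]
contact_force: [-4.9, 2.2, 8.8]
opening: -0.0
finger_force: 4.7
(6.35, array([ 86.2, -55.5,  32.1]), array([-4.9,  2.2,  8.8]))
```

```bash
python3 -m inch '[{"slide":[0,0,0.1],"turn":0,"grip":0},{"slide":[0,0,0.1],"turn":0,"grip":0}]'; python3 -m inch '[{"slide":[0,0,-4],"turn":0,"grip":0},{"slide":[0,0,-8],"turn":0,"grip":0},{"slide":[1,0,-9.5],"turn":0,"grip":0},{"slide":[6,0,-9.5],"turn":0,"grip":0},{"slide":[10,0,-9],"turn":0,"grip":0},{"slide":[11.2,0,-5],"turn":0,"grip":0},{"slide":[11.2,0,-2],"turn":0,"grip":0},{"slide":[11.2,0,-0.4],"turn":0,"grip":0},{"slide":[11.2,0,-0.4],"turn":0,"grip":0}]'; python3 -m inch '[{"slide":[0,0,0.1],"turn":0,"grip":0},{"slide":[0,0,0.2],"turn":0,"grip":0},{"slide":[0,0,0.2],"turn":0,"grip":0}]'; python3 -m inch '[{"slide":[0,0,0.1],"turn":0,"grip":0},{"slide":[0,0,0.2],"turn":0,"grip":0},{"slide":[0,0,0.2],"turn":0,"grip":0}]';python3 -c "from h import *;print(st())"
```

```text
time: 6.55
eef_pos: [0.6355, -0.0093, 0.032]
tcp_rot: [0.626, 0.78, -0.0, -0.001]
contact_force: [-6.6, 2.0, 13.9]
opening: 0.002
finger_force: 6.9
time: 7.45
eef_pos: [0.6091, 0.1005, 0.0311]
tcp_rot: [0.626, 0.779, -0.002, -0.003]
contact_force: [-4.6, 0.6, 7.4]
opening: 0.003
finger_force: 3.8
time: 7.75
eef_pos: [0.6119, 0.0996, 0.032]
tcp_rot: [0.627, 0.779, 0.0, 0.0]
contact_force: [-3.1, 0.8, 3.0]
opening: 0.002
finger_force: 1.7
time: 8.05
eef_pos: [0.6121, 0.0998, 0.0308]
tcp_rot: [0.627, 0.779, 0.0, 0.0]
contact_force: [-3.8, 1.0, 8.9]
opening: 0.003
finger_force: 4.2
(8.05, array([86.8, 56.1, 30.8]), array([-3.8,  1. ,  8.9]))
```

```bash
python3 -m inch '[{"slide":[0,0,0.1],"turn":0,"grip":0},{"slide":[0,0,0.2],"turn":0,"grip":0},{"slide":[0,0,0.2],"turn":0,"grip":0}]'; python3 -m inch '[{"slide":[0,0,0.1],"turn":0,"grip":0},{"slide":[0,0,0.2],"turn":0,"grip":0},{"slide":[0,0,0.2],"turn":0,"grip":0}]'; python3 -c "from h import *;print(st())"
```

```text
time: 8.35
eef_pos: [0.6121, 0.0999, 0.0291]
tcp_rot: [0.627, 0.779, 0.0, 0.0]
contact_force: [-3.0, 2.0, 10.3]
opening: 0.006
finger_force: 4.8
time: 8.65
eef_pos: [0.6123, 0.1, 0.0283]
tcp_rot: [0.626, 0.779, 0.0, -0.0]
contact_force: [-6.5, 0.8, 14.5]
opening: 0.003
finger_force: 7.0
(8.65, array([87. , 56.3, 28.3]), array([-6.5,  0.8, 14.5]))
```

Far left is the rocking corner: it dips about 4 mm. Now I move outside shim_fl's head.

```bash
python3 -m inch '[{"slide":[0,0,-2],"turn":0,"grip":0},{"slide":[0,0,-4],"turn":0,"grip":0},{"slide":[4,-0.6,-4],"turn":0,"grip":0},{"slide":[8,-1.5,-4],"turn":0,"grip":0},{"slide":[9.7,-1.5,-4],"turn":0,"grip":0},{"slide":[9.7,-1.5,-4],"turn":0,"grip":0}]';python3 -c "
from h import *
print(st())
for n in('top','side'):
  p,d=ctrl.read_camera(n);K,T=cam(n)
  v,u=np.nonzero(brass(p))
  for z in(.016,.038):
    L=loc(ray(np.c_[u,v],z,K,T))*1000;k=(abs(L[:,0]-72)<20)&(L[:,1]>65)&(L[:,1]<150);print(n,z,L[k].min(0),L[k].max(0))
"
```

```text
time: 9.25
eef_pos: [0.5755, 0.1928, 0.065]
tcp_rot: [0.625, 0.78, 0.0, 0.0]
contact_force: [0.3, 0.1, 0.6]
opening: -0.001
finger_force: 0.0
(9.25, array([ 71.1, 154.8,  65. ]), array([0.3, 0.1, 0.6]))
top 0.016 [60.12799093 80.53209997] [ 89.87695735 132.79038352]
top 0.038 [54.3059585  79.10323112] [ 83.63864726 130.63026386]
side 0.016 [ 67.44035099 104.95283193] [ 91.90980506 149.39471036]
side 0.038 [52.30595089 80.09452763] [ 88.69055858 134.72542325]
```

```bash
python3 -m inch '[{"slide":[0,0,2],"turn":0,"grip":0},{"slide":[0,0,3.5],"turn":0,"grip":0},{"slide":[0,0.1,3.9],"turn":0,"grip":0},{"slide":[-0.5,0.1,3.9],"turn":0,"grip":0},{"slide":[-0.9,0.1,3.9],"turn":0,"grip":0},{"slide":[-0.9,0.1,3.9],"turn":0,"grip":0}]';python3 -c "from h import *;print(st())"; python3 -m inch '[{"slide":[-0.2,0,0],"turn":0,"grip":0},{"slide":[-0.4,0,0],"turn":0,"grip":0},{"slide":[-0.6,0,0],"turn":0,"grip":0},{"slide":[-0.8,0,0],"turn":0,"grip":0},{"slide":[-0.8,0,0],"turn":0,"grip":0}]';python3 -c "from h import *;print(st())"
```

```text
time: 9.95
eef_pos: [0.58, 0.1818, 0.0272]
tcp_rot: [0.627, 0.779, 0.001, 0.001]
contact_force: [-0.0, -0.5, -0.4]
opening: 0.005
finger_force: 0.0
(9.95, array([ 73.2, 143.1,  27.2]), array([-0. , -0.5, -0.4]))
time: 10.45
eef_pos: [0.5809, 0.1746, 0.0264]
tcp_rot: [0.626, 0.78, -0.0, 0.0]
contact_force: [-0.6, 0.9, 0.5]
opening: 0.001
finger_force: 0.0
(10.45, array([ 72.4, 135.9,  26.4]), array([-0.6,  0.9,  0.5]))
```

```bash
python3 -m inch '[{"slide":[-0.2,0,0],"turn":0,"grip":0},{"slide":[-0.4,0,0],"turn":0,"grip":0},{"slide":[-0.6,0,0],"turn":0,"grip":0},{"slide":[-0.8,0,0],"turn":0,"grip":0},{"slide":[-1.0,0,0],"turn":0,"grip":0},{"slide":[-1.2,0,0],"turn":0,"grip":0},{"slide":[-1.2,0,0],"turn":0,"grip":0}]';python3 -c "
from h import *
print(st())
for n in('top',):
  p,d=ctrl.read_camera(n);K,T=cam(n)
  v,u=np.nonzero(brass(p))
  L=loc(ray(np.c_[u,v],.02,K,T))*1000;k=(abs(L[:,0]-72)<20)&(L[:,1]>55)&(L[:,1]<150);print(n,L[k].min(0),L[k].max(0))
p,d=ctrl.read_camera('wrist');cv2.imwrite('pics/w2.png',p[...,::-1])
"; python3 -m inch '[{"slide":[-0.2,0,0],"turn":0,"grip":0},{"slide":[-0.4,0,0],"turn":0,"grip":0},{"slide":[-0.4,0,0],"turn":0,"grip":0}]';python3 -c "from h import *;print(st())"
```

```text
time: 11.15
eef_pos: [0.5834, 0.1627, 0.0263]
tcp_rot: [0.626, 0.779, -0.0, 0.0]
contact_force: [0.0, -0.0, 0.4]
opening: -0.003
finger_force: 0.0
(11.15, array([ 72.4, 123.7,  26.3]), array([ 0. , -0. ,  0.4]))
top [58.69535226 73.09155633] [85.16215359 97.38412009]
time: 11.55
eef_pos: [0.5842, 0.1589, 0.0263]
tcp_rot: [0.626, 0.779, -0.0, 0.0]
contact_force: [0.1, -0.1, -0.4]
opening: -0.005
finger_force: 0.0
(11.55, array([ 72.4, 119.8,  26.3]), array([ 0.1, -0.1, -0.4]))
```

View pics/w2.png

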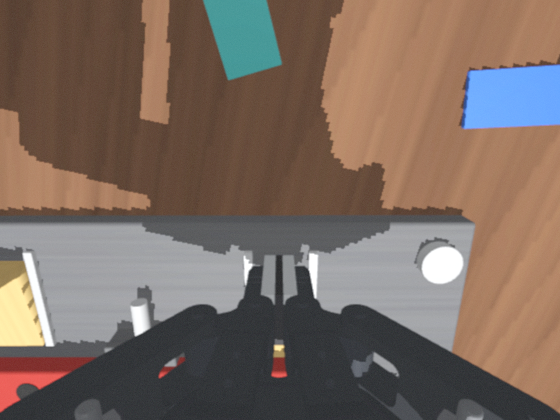

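The wrist view shows the fingertip at about (280,265), centred between the shim's rails at columns 249 and 314, with the shim being pushed ahead of it. I carry on in small steps and watch the force.

```bash
python3 -m inch '[{"slide":[-0.15,0,0],"turn":0,"grip":0},{"slide":[-0.3,0,0],"turn":0,"grip":0},{"slide":[-0.3,0,0],"turn":0,"grip":0}]'; python3 -m inch '[{"slide":[-0.1,0,0],"turn":0,"grip":0},{"slide":[-0.2,0,0],"turn":0,"grip":0},{"slide":[-0.2,0,0],"turn":0,"grip":0}]';python3 -m inch '[{"slide":[-0.1,0,0],"turn":0,"grip":0},{"slide":[-0.1,0,0],"turn":0,"grip":0}]';python3 -c "from h import *;print(st())"
```

```text
time: 11.85
eef_pos: [0.5849, 0.156, 0.0263]
tcp_rot: [0.626, 0.779, -0.0, 0.0]
contact_force: [0.4, -0.8, 1.1]
opening: -0.001
finger_force: 0.0
time: 12.15
eef_pos: [0.5854, 0.1541, 0.0264]
tcp_rot: [0.626, 0.78, -0.0, 0.0]
contact_force: [0.3, 0.3, -0.9]
opening: -0.001
finger_force: 0.0
time: 12.35
eef_pos: [0.5855, 0.1532, 0.0264]
tcp_rot: [0.626, 0.78, -0.0, 0.0]
contact_force: [-0.2, -0.7, -0.1]
opening: 0.002
finger_force: 0.0
(12.35, array([ 72.4, 114. ,  26.4]), array([-0.2, -0.7, -0.1]))
```

```bash
python3 -m inch '[{"slide":[-0.1,0,0],"turn":0,"grip":0},{"slide":[-0.2,0,0],"turn":0,"grip":0},{"slide":[-0.2,0,0],"turn":0,"grip":0}]'; python3 -m inch '[{"slide":[-0.1,0,0],"turn":0,"grip":0},{"slide":[-0.1,0,0],"turn":0,"grip":0}]';python3 -m inch '[{"slide":[-0.1,0,0],"turn":0,"grip":0},{"slide":[-0.1,0,0],"turn":0,"grip":0}]';python3 -c "from h import *;print(st())"
```

```text
time: 12.65
eef_pos: [0.586, 0.1512, 0.0263]
tcp_rot: [0.626, 0.78, -0.0, 0.0]
contact_force: [-0.5, -0.1, 0.8]
opening: 0.002
finger_force: 0.0
time: 12.85
eef_pos: [0.5862, 0.1502, 0.0264]
tcp_rot: [0.626, 0.78, -0.0, 0.0]
contact_force: [0.3, 0.1, -0.1]
opening: 0.0
finger_force: 0.1
time: 13.05
eef_pos: [0.5863, 0.1494, 0.0263]
tcp_rot: [0.626, 0.779, 0.0, -0.0]
contact_force: [0.6, 1.0, 0.5]
opening: -0.002
finger_force: 0.4
(13.05, array([ 72.4, 110.1,  26.3]), array([0.6, 1. , 0.5]))
```

Resistance is starting to show, so I continue in 1 mm steps.

```bash
python3 -m inch '[{"slide":[-0.1,0,0],"turn":0,"grip":0},{"slide":[-0.1,0,0],"turn":0,"grip":0}]';python3 -m inch '[{"slide":[-0.1,0,0],"turn":0,"grip":0},{"slide":[-0.1,0,0],"turn":0,"grip":0}]';python3 -c "from h import *;print(st())"
```

```text
time: 13.25
eef_pos: [0.5864, 0.1489, 0.0263]
tcp_rot: [0.627, 0.779, 0.0, -0.0]
contact_force: [-0.1, 2.7, 0.0]
opening: 0.001
finger_force: 1.6
time: 13.45
eef_pos: [0.5865, 0.1485, 0.0264]
tcp_rot: [0.627, 0.779, 0.001, -0.001]
contact_force: [-1.7, 5.7, 0.6]
opening: 0.004
finger_force: 2.7
(13.45, array([ 72.3, 109.1,  26.4]), array([-1.7,  5.7,  0.6]))
```

```bash
python3 -m inch '[{"slide":[-0.1,0,0],"turn":0,"grip":0},{"slide":[-0.1,0,0],"turn":0,"grip":0}]';python3 -c "from h import *;print(st())"
```

```text
time: 13.65
eef_pos: [0.5865, 0.1482, 0.0264]
tcp_rot: [0.627, 0.779, 0.001, -0.001]
contact_force: [-1.0, 7.3, 0.9]
opening: 0.004
finger_force: 3.8
(13.65, array([ 72.3, 108.9,  26.4]), array([-1. ,  7.3,  0.9]))
```

```bash
python3 -m inch '[{"slide":[-0.1,0,0],"turn":0,"grip":0},{"slide":[-0.1,0,0],"turn":0,"grip":0},{"slide":[-0.1,0,0],"turn":0,"grip":0}]';python3 -c "from h import *;print(st())"
```

```text
time: 13.95
eef_pos: [0.5866, 0.1479, 0.0264]
tcp_rot: [0.627, 0.779, 0.001, -0.002]
contact_force: [-1.9, 9.7, 1.2]
opening: 0.002
finger_force: 4.8
(13.95, array([ 72.3, 108.6,  26.4]), array([-1.9,  9.7,  1.2]))
```

```bash
python3 -m inch '[{"slide":[-0.04,0,0],"turn":0,"grip":0},{"slide":[-0.04,0,0],"turn":0,"grip":0},{"slide":[-0.04,0,0],"turn":0,"grip":0}]';python3 -c "from h import *;print(st())"
python3 -m inch '[{"slide":[0,0,0],"turn":0,"grip":0},{"slide":[0,0,0],"turn":0,"grip":0},{"slide":[0,0,0],"turn":0,"grip":0}]';python3 -c "from h import *;print(st())"
```

```text
time: 14.25
eef_pos: [0.5866, 0.1479, 0.0264]
tcp_rot: [0.627, 0.779, 0.002, -0.002]
contact_force: [-2.3, 10.7, 2.2]
opening: 0.001
finger_force: 5.4
(14.25, array([ 72.3, 108.6,  26.4]), array([-2.3, 10.7,  2.2]))
time: 14.55
eef_pos: [0.5866, 0.1479, 0.0264]
tcp_rot: [0.627, 0.779, 0.002, -0.002]
contact_force: [-1.1, 11.7, 1.4]
opening: -0.004
finger_force: 5.4
(14.55, array([ 72.3, 108.6,  26.4]), array([-1.1, 11.7,  1.4]))
```

Tight: about 11 N moves it no further. I back off, then press the corner again.

```bash
python3 -m inch '[{"slide":[1,0,0],"turn":0,"grip":0},{"slide":[3,0,0],"turn":0,"grip":0},{"slide":[3,0,-3],"turn":0,"grip":0},{"slide":[2,0.5,-5],"turn":0,"grip":0},{"slide":[-2,1.3,-5],"turn":0,"grip":0},{"slide":[-4.9,1.3,-5],"turn":0,"grip":0},{"slide":[-4.9,1.3,-3],"turn":0,"grip":0},{"slide":[-4.9,1.3,-1.5],"turn":0,"grip":0},{"slide":[-4.9,1.3,-1.2],"turn":0,"grip":0},{"slide":[-4.9,1.3,-1.2],"turn":0,"grip":0}]';python3 -c "
from h import *
print(st())
p,d=ctrl.read_camera('side');cv2.imwrite('pics/s2.png',cv2.resize(p[150:250,200:350,::-1],None,fx=5,fy=5))"
```

```text
time: 15.55
eef_pos: [0.6094, 0.1004, 0.0369]
tcp_rot: [0.626, 0.78, -0.001, -0.001]
contact_force: [-0.5, 0.5, 0.4]
opening: -0.002
finger_force: 0.0
(15.55, array([84.3, 57.3, 36.9]), array([-0.5,  0.5,  0.4]))
```

View pics/s2.png

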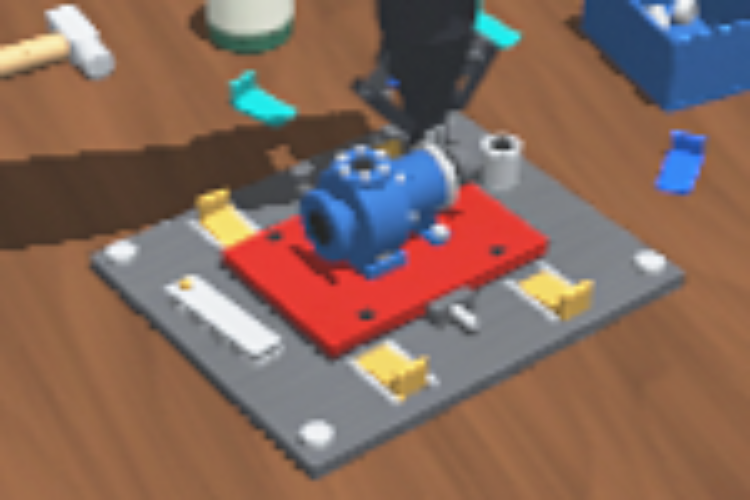

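The side crop shows the plate sitting flat, the other three shims at (228,218), (393,367) and (558,292) unmoved, and the finger above the far left corner at about (420,130). Now the proof press.

```bash
python3 -m inch '[{"slide":[0,0,0.2],"turn":0,"grip":0},{"slide":[0,0,0.4],"turn":0,"grip":0},{"slide":[0,0,0.4],"turn":0,"grip":0}]';python3 -m inch '[{"slide":[0,0,0.1],"turn":0,"grip":0},{"slide":[0,0,0.2],"turn":0,"grip":0},{"slide":[0,0,0.2],"turn":0,"grip":0}]';python3 -m inch '[{"slide":[0,0,0.1],"turn":0,"grip":0},{"slide":[0,0,0.1],"turn":0,"grip":0}]';python3 -c "from h import *;print(st())"
```

```text
time: 15.9
eef_pos: [0.6106, 0.1003, 0.0345]
tcp_rot: [0.626, 0.78, 0.0, 0.0]
contact_force: [0.2, -0.2, 0.1]
opening: 0.004
finger_force: 0.0
time: 16.2
eef_pos: [0.6105, 0.1001, 0.0322]
tcp_rot: [0.626, 0.78, -0.0, -0.0]
contact_force: [0.5, -0.4, -0.9]
opening: 0.0
finger_force: 0.0
time: 16.4
eef_pos: [0.6106, 0.1, 0.0321]
tcp_rot: [0.626, 0.78, -0.0, -0.0]
contact_force: [-2.6, -0.5, 5.0]
opening: -0.002
finger_force: 2.3
(16.4, array([85.4, 56.7, 32.1]), array([-2.6, -0.5,  5. ]))
```

```bash
python3 -m inch '[{"slide":[0,0,0.1],"turn":0,"grip":0},{"slide":[0,0,0.15],"turn":0,"grip":0},{"slide":[0,0,0.15],"turn":0,"grip":0},{"slide":[0,0,0.15],"turn":0,"grip":0}]';python3 -m inch '[{"slide":[0,0,0.05],"turn":0,"grip":0},{"slide":[0,0,0.1],"turn":0,"grip":0},{"slide":[0,0,0.1],"turn":0,"grip":0},{"slide":[0,0,0.1],"turn":0,"grip":0}]';python3 -c "from h import *;print(st())"
```

```text
time: 16.8
eef_pos: [0.6107, 0.1, 0.0321]
tcp_rot: [0.626, 0.78, -0.0, -0.0]
contact_force: [-6.2, 0.2, 11.1]
opening: 0.0
finger_force: 5.8
time: 17.2
eef_pos: [0.6107, 0.1, 0.032]
tcp_rot: [0.626, 0.78, -0.001, -0.0]
contact_force: [-8.6, -0.9, 16.7]
opening: -0.001
finger_force: 7.9
(17.2, array([85.5, 56.7, 32. ]), array([-8.6, -0.9, 16.7]))
```

At 16.7 N the corner gives no more than 0.1 mm. I retract and check the shims.

```bash
python3 -m inch '[{"slide":[0,0,-2],"turn":0,"grip":0},{"slide":[0,0,-6],"turn":0,"grip":0},{"slide":[0,0,-10],"turn":0,"grip":0},{"slide":[4,0,-14],"turn":0,"grip":0},{"slide":[8,0,-16],"turn":0,"grip":0},{"slide":[12,0,-16],"turn":0,"grip":0},{"slide":[16,0,-16],"turn":0,"grip":0},{"slide":[20,0,-16],"turn":0,"grip":0},{"slide":[20,0,-16],"turn":0,"grip":0},{"slide":[20,0,-16],"turn":0,"grip":0}]';python3 -c "
from h import *
print(st())
p,d=ctrl.read_camera('top');K,T=cam('top')
v,u=np.nonzero(brass(p));L=loc(ray(np.c_[u,v],.024,K,T))*1000
for sx in(-1,1):
  for sy in(-1,1):
    k=(abs(L[:,0]*sx-75)<30)&(L[:,1]*sy>55)&(L[:,1]*sy<145);q=L[k];print(sx,sy,q.min(0),q.max(0)) if len(q) else print(sx,sy,'none')
cv2.imwrite('pics/f.png',cv2.resize(p[155:285,205:330,::-1],None,fx=4,fy=4,interpolation=cv2.INTER_CUBIC))"
```

```text
time: 18.2
eef_pos: [0.5671, 0.296, 0.1883]
tcp_rot: [0.626, 0.78, -0.0, 0.0]
contact_force: [0.7, -0.4, 0.1]
opening: -0.003
finger_force: 0.0
(18.2, array([ 85.2, 257.3, 188.3]), array([ 0.7, -0.4,  0.1]))
-1 -1 [ -85.33002444 -128.51784603] [-58.50164201 -76.67831343]
-1 1 [-85.38687149  74.55972387] [-58.27844675 126.27836846]
1 -1 [  57.85506502 -134.51265768] [ 90.67395647 -82.87539986]
1 1 [58.09533354 72.85007774] [89.64741417 99.480465  ]
```

View pics/f.png

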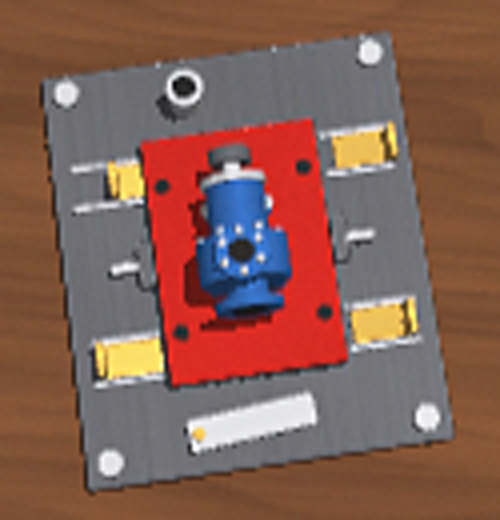

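The final crop shows the far left shim at (125,183) pushed in straight under the plate. The other three shims and the tools are where they were.

```bash
python3 -c "
from plant import ctrl
print(ctrl.sign_off())"
```

```text
the job is handed in; nothing more can be done
None
```

The far left corner was the one that rocked (about 4 mm dip); I pushed its shim in about 20 mm until about 11 N moved it no further, the corner then held firm at 16.7 N with the plate still level, the other shims and tools did not move, and the job is handed in.

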